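# Unstack the salvaged electronics into their trays

### The job

Take the two stacks of salvaged parts on the repair bench apart and set each part in the grey tray made to its shape: heat sink in the longest, converter in the broad nearly square one, can in the narrow oblong, coil in the round one, transformer in the small square one. Each part must end right way up and flat on its tray's floor inside the rim, and be set down, not dropped.

Things in the scene. Friction and masses are not known exactly. Their poses are not given: they have to be found in the camera images.
- heatsink: Finned aluminium heat sink, the longest part: 50 mm (x) by 124 mm (y) by 25 mm high, about 0.28 kg, thin fins running along y, to be held across its 50 mm. Lies at the bottom of one of the two stacks, on the bench. Origin: centre of its underside; z up.
- brick: Converter module, a plain black potted block with four small brass dots on top: 62 mm (x) by 76 mm (y) by 25 mm high, about 0.26 kg. Lies at the bottom of the other stack, on the bench. Origin: centre of its underside; z up.
- can: Narrow bright steel shielding can (closed box): 34 mm (x) by 72 mm (y) by 25 mm high, about 0.12 kg. Lies loose on top of the heat sink or of the converter, turned against it by up to 45 degrees, and carries the transformer. Origin: centre of its underside; z up.
- coil: Round copper choke coil (white foot ring, white spot on top): 44 mm diameter, 28 mm high, standing upright, about 0.11 kg. Loose on top of whichever of heat sink and converter does not carry the can. Origin: centre of its underside; z up.
- transformer: Small transformer, a cube 28 by 28 by 28 mm of dark steel and yellow tape, about 0.09 kg, the smallest part. Loose on top of the can, so third up in its stack. Origin: centre of its underside; z up.
- tray_heatsink: One of five fixed grey plastic trays of different shapes, shuffled over the bench. The longest one, for the heat sink: inside 70 mm (x) by 144 mm (y). Floor 3 mm thick, rim 4 mm thick with its top 8 mm above the bench; open above. Origin: centre of its underside, on the bench; z up.
- tray_brick: One of five fixed grey plastic trays of different shapes, shuffled over the bench. The broad, nearly square one, for the converter: inside 82 mm (x) by 96 mm (y). Floor 3 mm thick, rim 4 mm thick with its top 8 mm above the bench; open above. Origin: centre of its underside, on the bench; z up.
- tray_can: One of five fixed grey plastic trays of different shapes, shuffled over the bench. The narrow oblong of middle size, for the can: inside 54 mm (x) by 92 mm (y). Floor 3 mm thick, rim 4 mm thick with its top 8 mm above the bench; open above. Origin: centre of its underside, on the bench; z up.
- tray_coil: One of five fixed grey plastic trays of different shapes, shuffled over the bench. The round one, for the coil: inside diameter about 65 mm. Floor 3 mm thick, rim 4 mm thick with its top 8 mm above the bench; open above. Origin: centre of its underside, on the bench; z up.
- tray_transformer: One of five fixed grey plastic trays of different shapes, shuffled over the bench. The small square one, for the transformer: inside 48 mm (x) by 48 mm (y). Floor 3 mm thick, rim 4 mm thick with its top 8 mm above the bench; open above. Origin: centre of its underside, on the bench; z up.

How it is judged:
By the outcome, as a careful person would: the job done as asked, in the order asked, and still so for the second after the job is handed in, with the robot touching nothing.
It also fails if it takes over 128 s, if anything falls off the work surface, if the arm or the gripper's body presses on something with over 40 N, if the wrist force passes 120 N, or if a joint passes its speed limit or range.

### The arm

A 6-joint arm with a two-finger parallel gripper is mounted at the origin on the work surface. World frame = base frame: x ahead of the robot, y to its left, z up, the work surface at z = 0. Lengths are in m, angles in degrees, forces in N, time in s.
With the tool pointing down it reaches from about 0.4 to 0.825 m from the base axis. Payload 7 kg.
Tool frame: the origin (TCP) lies midway between the tips of the shut fingers; the grasp point (between the pads) lies 19 mm behind it; z points along the fingers, y is the line along which they close (so a half turn about z gives the same grasp; the last joint's range is limited). The gripper opens to 88 mm and grips with 3 to 60 N. Pads are 19 mm wide; open, the fingers measure 130 mm over their backs; the gripper's body (78 mm by 193 mm) begins 47 mm behind the grasp point.
Start: joints at [-50.3, 20.546, 0.682, 0, -70.136, -16.507], TCP at [0.266, -0.62, 0.227] pointing down, gripper open.
Joint ranges: [-176.03, 176.03], [-82.01, 121.73], [-58.28, 71.71], [-173.87, 95.51], [-174.79, -0.11], [-173.66, 173.66]. Speed limits (degrees/s): [136.94, 136.94, 172.46, 180, 180, 180].

### API

Orientations are given as a 3x3 rotation matrix whose columns are the frame's x, y, z axes.
In Python, from rig import robot gives the robot as it stands. Calls block until the motion is done:
- robot.goto(position, orientation): joint-space move of the TCP to a pose.
- robot.servo_line(position, ori=None, speed=0.15): straight line of the TCP; ori=None keeps the orientation; speed is the mean speed in m/s.
- robot.movej(angles): joint-space move.
- robot.move_gripper(opening): opening from 0.0 (shut) to 1.0 (fully open); the grip force is fixed at half the most; returns when the fingers have stopped.
- robot.dwell(seconds).
- robot.ik(position, orientation): joint angles nearest the present ones, or None.
- robot.grab_frame(name): name is "scene" or "top" or "wrist"; returns (picture, depth): 400x640x3 uint8, red, green, blue; 400x640 float32, m along the optical axis (not along the pixel's ray), 0 where there is no reading.
- robot.camera_info(name): a dict with "vfov" (degrees; the focal length in pixels is half the picture's height over the tangent of half this angle, whatever the lens; pixels are square), "cx", "cy" (the principal point, pixels), "view" (4x4, takes a point from world to camera coordinates); the wrist camera has in their place "T_tool_cam" (4x4, takes a point from camera to tool coordinates, whose origin is the TCP and whose axes are the flange's). Camera axes: x right, y down, z forward; pixel columns grow to the right and rows downward; lengths in m; the calibration is good to about 2 mm. A picture is of the moment at which its call begins: read the wrist's pose just before it. camera_info takes no time and is no camera call.
A pose or a line that the arm cannot do raises robot.Unreachable and nothing moves.
- robot.job_done(): hands the job in; it is judged then, once.
Readings, each from a call of its own:
- robot.read_t(): time.
- robot.read_qpos(): joint angles.
- robot.read_qvel(): joint speeds.
- robot.read_effort(): joint torques, N m.
- robot.read_position(): TCP position.
- robot.read_tcp_rot(): TCP orientation.
- robot.read_force(): force on the tool from outside, world axes, zero at the start.
- robot.read_ft_torque(): the same for the moment, N m.
- robot.read_grip_width(): opening from 0.0 (shut) to 1.0 (fully open).
- robot.read_finger_force(): force on a finger pad.
Only numpy, scipy, OpenCV 4.12 (cv2) and the standard library are available. Lean on these libraries where they do the work, as an engineer would, in place of code of your own. Each camera call takes 0.05 s, during which the arm holds its last target. There are 200 camera calls.

## Working session

There is one attempt and no reset: what is moved stays moved. The work goes in short steps, each a Python script; the robot and the scene stay as the last script left them, time stands still between calls to the robot, and variables do not carry over. Pictures are saved under pics/ and viewed, at most 14 in all, crops included, and the job is handed in when it is done.

```bash
ls; mkdir -p pics
python3 - <<'E'
from rig import robot
import cv2,numpy as np
for n in("scene","top"):
    p,d=robot.grab_frame(n); np.savez(f"{n}0.npz",p=p,d=d); cv2.imwrite(f"pics/{n}0.png",p[:,:,::-1]); i=robot.camera_info(n);print(n,i)
    print((d>0).mean(), d[d>0].min(),d.max())
print(robot.camera_info("wrist"),robot.read_tcp_rot())
E
```

```text
pics
scene {'vfov': 51.225728348030074, 'cx': 316.30751865037786, 'cy': 199.54626704389582, 'view': array([[-0.78296865,  0.62197259,  0.01049705,  0.41895321],
       [ 0.40257879,  0.51950532, -0.7536873 , -0.16539646],
       [-0.47422611, -0.58588764, -0.65714935,  1.37734915],
       [ 0.        ,  0.        ,  0.        ,  1.        ]])}
0.99604296875 0.6787313 3.9194705
top {'vfov': 47.83301985193512, 'cx': 315.9642153979758, 'cy': 200.61326833491637, 'view': array([[-0.01127   , -0.99957678, -0.02681866,  0.01970852],
       [-0.99354867,  0.01422072, -0.11251139,  0.5478845 ],
       [ 0.11284515,  0.02537764, -0.99328845,  1.14339099],
       [ 0.        ,  0.        ,  0.        ,  1.        ]])}
0.9961015625 0.37186307 2.1213167
{'vfov': 64.10299503185382, 'cx': 318.3257065345776, 'cy': 195.20375529910152, 'T_tool_cam': array([[ 2.53204470e-04, -9.58167517e-01, -2.86207871e-01,
         7.73465861e-02],
       [ 9.99999026e-01, -1.50196412e-04,  1.38751441e-03,
        -7.47345712e-04],
       [-1.37245863e-03, -2.86207944e-01,  9.58166546e-01,
        -1.57638988e-01],
       [ 0.00000000e+00,  0.00000000e+00,  0.00000000e+00,
         1.00000000e+00]])} [[-9.19239884e-01 -3.93697262e-01 -7.08134043e-04]
 [-3.93697875e-01  9.19238970e-01  1.30380703e-03]
 [ 1.37639151e-04  1.47730229e-03 -9.99998899e-01]]
```

View pics/scene0.png

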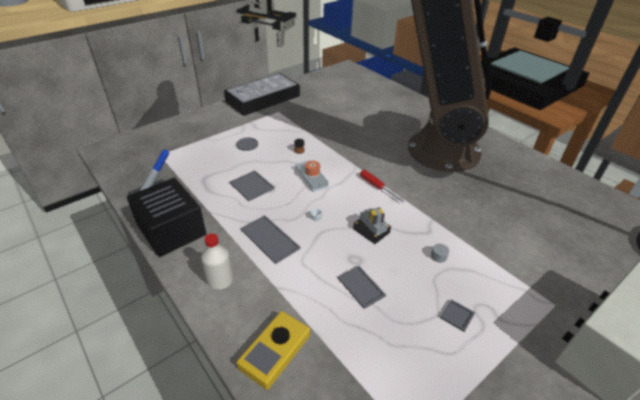

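View pics/top0.png

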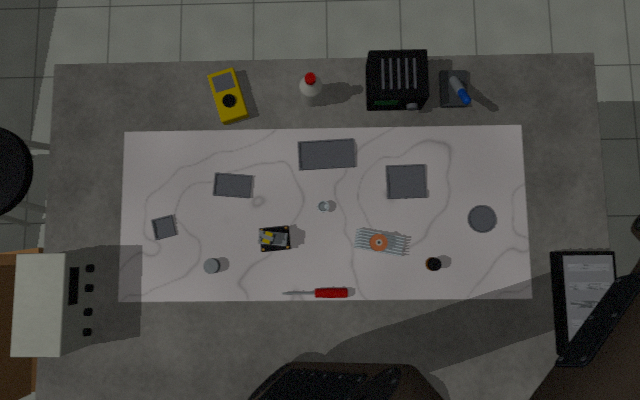

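```bash
cat > h.py <<'E'
from rig import robot
import cv2,numpy as np
def cam(name,pose=None):
    i=robot.camera_info(name); f=200/np.tan(np.radians(i["vfov"]/2)); K=(f,i["cx"],i["cy"])
    if name=="wrist":
        T=np.eye(4);T[:3,:3]=pose[1];T[:3,3]=pose[0];return K,T@i["T_tool_cam"]
    return K,np.linalg.inv(i["view"])
def grab(name):
    pose=(robot.read_position(),robot.read_tcp_rot()); p,d=robot.grab_frame(name); return p,d,cam(name,pose)
def rays(uv,c,z):
    (f,cx,cy),T=c; uv=np.asarray(uv,float).reshape(-1,2)
    r=np.c_[(uv[:,0]-cx)/f,(uv[:,1]-cy)/f,np.ones(len(uv))]@T[:3,:3].T
    return T[:3,3]+r*((z-T[2,3])/r[:,2])[:,None]
def cloud(d,c):
    (f,cx,cy),T=c; v,u=np.mgrid[:400,:640]
    P=np.stack([(u-cx)/f*d,(v-cy)/f*d,d],-1)@T[:3,:3].T+T[:3,3]; P[d==0]=np.nan; return P
def rect(pts):
    """centre, (short,long), yaw of the long axis in deg (-90..90)"""
    (x,y),(w,h),a=cv2.minAreaRect((np.asarray(pts)[:,:2]*1000).astype(np.float32))
    if w>h: w,h=h,w; a+=90   # long axis was w -> angle a; else a+90
    else: a+=180
    yaw=(a-90+90)%180-90
    return np.array([x,y])/1000,(w,h),yaw
E
python3 - <<'E'
from h import *
for n in("top","scene"):
    z=np.load(n+"0.npz");p,d=z["p"],z["d"];c=cam(n)
    P=cloud(d,c); print(n)
    h=P[...,2]; 
    r=(P[...,0]>.3)&(P[...,0]<.85)&(abs(P[...,1])<.5)
    print("bench z",np.nanmedian(h[r]),np.nanstd(h[r&(abs(h)<.01)]))
    if n=="top":
        hsv=cv2.cvtColor(p,cv2.COLOR_RGB2HSV); m=((hsv[...,2]<130)).astype(np.uint8)
        m[:135]=0;m[295:]=0;m[:,:128]=0;m[:,520:]=0
        for q in cv2.findContours(m,cv2.RETR_EXTERNAL,cv2.CHAIN_APPROX_NONE)[0]:
            if cv2.contourArea(q)<60: continue
            mm=np.zeros_like(m);cv2.drawContours(mm,[q],-1,1,-1)
            ce,s,y=rect(rays(q,c,.008)); print(q.mean((0,1)).round(),ce.round(4),np.round(s,1),round(y,1),"z med/95",np.nanmedian(h[mm>0]).round(4),np.nanpercentile(h[mm>0],97).round(4))
    for lo,hi in((.014,.034),(.04,.058),(.062,.1)):
        m=(r&(h>lo)&(h<hi)).astype(np.uint8)
        k,l,s,_=cv2.connectedComponentsWithStats(m)
        for i in range(1,k):
            if s[i,4]>25:
                Q=P[l==i]; print(lo,s[i],Q.mean(0).round(4),np.median(Q[:,2]).round(4),rect(Q)[1:],rect(Q)[0].round(4))
E
```

```text
top
bench z 0.0010196899281339489 0.002538215534654349
[305. 227.] [0.5154 0.0012] [ 427.  1055.5] 88.9 z med/95 0.0008 0.0231
0.014 [366  89  40  21 108] [ 0.8006 -0.1662  0.0249] 0.0259 ((43.62580108642578, 116.6762924194336), 65.0761489868164) [ 0.801  -0.1679]
0.014 [440  88  27  19 336] [ 0.8216 -0.3486  0.0195] 0.0194 ((49.45220947265625, 67.68035125732422), 88.6090087890625) [ 0.8244 -0.3572]
0.014 [212  91  36  33 634] [0.8062 0.2414 0.03  ] 0.0308 ((75.19573974609375, 91.77564239501953), 17.061742782592773) [0.8163 0.2432]
0.014 [301  97  21   9  51] [0.8157 0.0199 0.0242] 0.0245 ((17.609817504882812, 53.54492950439453), -85.58395671844482) [0.8176 0.0222]
0.014 [317 200  12  12  52] [ 0.5364 -0.0035  0.0205] 0.0206 ((28.889318466186523, 29.32170295715332), -0.844451904296875) [ 0.5359 -0.004 ]
0.014 [259 225  31  27 336] [0.4506 0.12   0.0246] 0.0246 ((62.1451416015625, 76.2620620727539), -84.70945739746094) [0.4523 0.1238]
0.014 [357 228  47  10  58] [ 0.4624 -0.1516  0.0243] 0.025 ((2.72283673286438, 120.8604965209961), 78.42010498046875) [ 0.4625 -0.1516]
0.014 [356 231 
[... 4025 characters left out ...]
5) [ 0.823  -0.1235]
0.04 [218 264  14  15  80] [0.8342 0.0511 0.0484] 0.0478 ((10.53403377532959, 42.264068603515625), 19.434511184692383) [0.829 0.048]
0.062 [147 162  18  19 162] [ 0.8211 -0.3513  0.0802] 0.08 ((20.979034423828125, 54.76386260986328), -7.402519226074219) [ 0.818  -0.3529]
0.062 [155 177  48  50 707] [ 0.8226 -0.1681  0.0925] 0.0983 ((55.66471481323242, 152.20230102539062), 89.98572540283203) [ 0.822 -0.196]
0.062 [370 207  15  15 155] [0.4557 0.1394 0.0742] 0.076 ((30.464923858642578, 32.026058197021484), 69.53131866455078) [0.453  0.1374]
0.062 [213 245  17  27 243] [0.8322 0.0474 0.0846] 0.0869 ((22.402273178100586, 49.3668327331543), 31.227357864379883) [0.8283 0.0404]
```

```bash
cat >> h.py <<'E'
def R(a):
    c,s=np.cos(np.radians(a)),np.sin(np.radians(a)); return np.array([[-s,c,0],[c,s,0],[0,0,-1.]])
def best(pos,a):
    """closing-axis angle a or a+180, whichever the arm reaches with the least turn of the last joint"""
    q0=np.array(robot.read_qpos()); o=[]
    for b in(a,a+180):
        q=robot.ik(pos,R(b))
        if q is not None: o.append((abs(np.array(q)-q0).max(),b%360))
    return min(o)[1]
def go(pos,a): b=best(pos,a); robot.goto(pos,R(b)); return b
def slices(P,box,levels,minpx=60):
    h=P[...,2]; r=(P[...,0]>box[0])&(P[...,0]<box[1])&(P[...,1]>box[2])&(P[...,1]<box[3])
    for lo,hi in levels:
        k,l,s,_=cv2.connectedComponentsWithStats((r&(h>lo)&(h<hi)).astype(np.uint8))
        for i in range(1,k):
            if s[i,4]>minpx:
                Q=P[l==i]; c,s2,y=rect(Q); print(lo,s[i],"z",np.median(Q[:,2]).round(4),c.round(4),np.round(s2,1),round(y,1))
E
python3 - <<'E'
from h import *
z=np.load("top0.npz");p,d=z["p"],z["d"];c=cam("top"); P=cloud(d,c)
g=cv2.cvtColor(p,cv2.COLOR_RGB2GRAY)
for n,(u,v,w) in dict(hs=(327,154,38),brick=(406,181,28),can=(233,185,26),coil=(482,219,22),tr=(165,227,19)).items():
    y0,x0=v-min(w,24),u-w; G=g[y0:v+min(w,24),x0:u+w]; t,m=cv2.threshold(G,0,1,cv2.THRESH_BINARY_INV+cv2.THRESH_OTSU)
    q=max(cv2.findContours(m,cv2.RETR_EXTERNAL,cv2.CHAIN_APPROX_NONE,offset=(x0,y0))[0],key=cv2.contourArea)
    mm=np.zeros_like(g);cv2.drawContours(mm,[q],-1,1,-1); Z=P[...,2][mm>0]
    ce,s,y=rect(rays(q,c,.008)); print(n,t,ce.round(4),np.round(s,1),round(y,1),"z",np.nanmedian(Z).round(4),np.nanpercentile(Z,95).round(4))
t0=robot.read_t()
print(go([.453,.13,.2],90)); print(robot.read_t(),robot.read_t()-t0,robot.read_qpos())
p,d,c=grab("wrist");cv2.imwrite("pics/w1.png",p[:,:,::-1]);P=cloud(d,c)
slices(P,(.38,.52,.04,.22),((.016,.032),(.042,.057),(.068,.09)))
E
```

```text
hs 93.0 [ 0.6767 -0.0184] [ 79.8 157.5] -87.5 z 0.0031 0.0087
brick 93.0 [ 0.5996 -0.2272] [ 90.7 111.5] -88.6 z 0.0031 0.0092
can 93.0 [0.5963 0.2347] [ 63.2 107.4] 84.5 z 0.0033 0.0094
coil 93.0 [ 0.4975 -0.421 ] [70.8 73.1] 89.2 z 0.0033 0.0094
tr 94.0 [0.4866 0.4173] [56.7 64.9] -76.7 z 0.0032 0.0099
270
2.8333 2.7333 [ 3.99669733e+01  2.24714675e+00 -2.63535535e+01  3.31168401e-03
 -6.14067076e+01  4.99625241e+01]
0.016 [ 287  145   73   24 1114] z 0.0247 [0.4734 0.1243] [22.9 76.3] -89.2
0.016 [357 179   5  24  61] z 0.0244 [0.4363 0.0848] [ 4.4 25.8] 0.0
0.016 [292 197  21  11 111] z 0.0248 [0.4234 0.1472] [12.  21.9] 89.3
0.016 [324 200  24   6  73] z 0.0245 [0.424  0.1107] [ 5.8 25.4] -84.7
0.042 [ 286  162   76   41 1553] z 0.0496 [0.4514 0.1245] [34.4 72. ] 83.6
0.068 [ 294  168   40   41 1011] z 0.0778 [0.4524 0.134 ] [28.9 29. ] -20.4
```

View pics/w1.png

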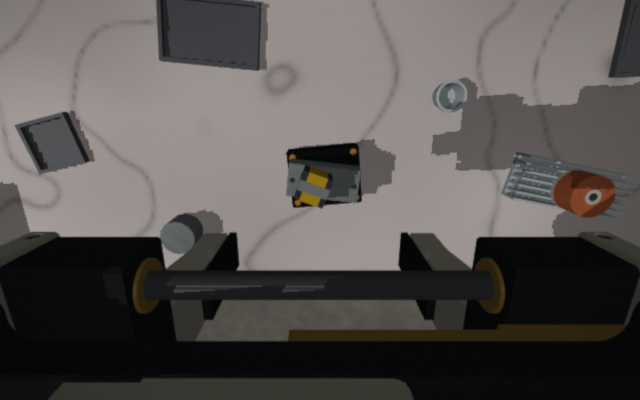

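```bash
cat >> h.py <<'E'
def tray(P,c,rad):
    h=P[...,2]; r=np.hypot(P[...,0]-c[0],P[...,1]-c[1])<rad
    m=cv2.morphologyEx((r&(h>.0058)&(h<.013)).astype(np.uint8),cv2.MORPH_CLOSE,np.ones((5,5)))
    k,l,s,_=cv2.connectedComponentsWithStats(m)
    if k<2: return None
    i=1+s[1:,4].argmax(); Q=P[(l==i)&r&(h>.0058)]; f=P[r&(np.hypot(P[...,0]-c[0],P[...,1]-c[1])<.02)]
    ce,s2,y=rect(Q); print("tray",ce.round(4),np.round(s2,1),round(y,1),"rim",np.median(Q[:,2]).round(4),"floor",np.nanmedian(f[:,2]).round(4)); return ce,y
def pick(xy,a,tip,w,pre=1.0,up=.13,look=None):
    """w: expected width, m"""
    robot.move_gripper(pre); b=go([*xy,up],a)
    robot.servo_line([*xy,tip+.02],speed=.2); robot.servo_line([*xy,tip],speed=.06); 
    robot.move_gripper(0.0); print("width",robot.read_grip_width()*.088,"exp",w,"ff",robot.read_finger_force())
    robot.servo_line([*xy,tip+.02],speed=.06); robot.servo_line([*xy,up],speed=.2); print("up",robot.read_grip_width()*.088,robot.read_t(),robot.read_force()); return b
def place(xy,b,tip,w,up=.13,floor=.003):
    """tip: fingertip height with the part on its floor; b: exact closing angle"""
    robot.goto([*xy,up],R(b)); robot.servo_line([*xy,tip+.02],speed=.2); robot.servo_line([*xy,tip+.003],speed=.05)
    robot.dwell(.15); f0=np.array(robot.read_force()); z=tip+.003
    while z>tip-.0025:
        z-=.0005; robot.servo_line([*xy,z],speed=.015); f=np.array(robot.read_force())
        if f[2]-f0[2]>2.5: break
    print("set at",round(z-tip,4),"dF",(f-f0).round(1))
    robot.move_gripper(min(1,(w+.014)/.088)); robot.servo_line([*xy,tip+.04],speed=.1); robot.servo_line([*xy,up],speed=.25); print("t",robot.read_t())
E
python3 - <<'E'
from h import *
p,d,c=grab("wrist");P=cloud(d,c)
z=np.load("top0.npz");P2=cloud(z["d"],cam("top"))
for n,ce,r in(("tr",(.4866,.4173),.06),("can",(.596,.235),.075),("coil",(.4975,-.421),.06),("hs",(.677,-.018),.1),("brick",(.6,-.227),.085)):
    print(n)
    for Q in(P,P2): tray(Q,ce,r)
b=pick((.4524,.134),-20.4,.0497+.0075,.028,up=.15); print(b)
E
```

```text
tr
tray [0.4849 0.4221] [56.1 58.7] -76.0 rim 0.0078 floor 0.0031
tray [0.4856 0.4284] [57.4 69.2] -76.4 rim 0.0081 floor 0.0029
can
tray [0.5958 0.2386] [ 62.3 100.5] 84.7 rim 0.0077 floor 0.0027
tray [0.5997 0.2373] [ 68.3 110.9] 84.5 rim 0.0076 floor 0.0029
coil
tray [ 0.4978 -0.4185] [72.2 74.7] 70.9 rim 0.0076 floor 0.0028
hs
tray [ 0.6739 -0.0131] [ 96.8 155.2] 87.3 rim 0.0075 floor 0.0028
brick
tray [ 0.5887 -0.1862] [27.2 70.1] 1.6 rim 0.0071 floor nan
tray [ 0.5947 -0.2301] [102.2 118. ] 89.3 rim 0.0078 floor 0.0028
width 0.028092053154510615 exp 0.028 ff 29.999581575393677
up 0.02765081368477898 7.2333 [-0.95111024 -0.1709597  -1.62415061]
339.6
  return np.nanmean(a, axis, out=out, keepdims=keepdims)
```

Run:
```python
from h import *
xy=(.4849,.4215)
q0=np.array(robot.read_qpos()); o=[]
for b in(14,104,194,284):
    q=robot.ik([*xy,.13],R(b))
    if q is not None:o.append((abs(np.array(q)-q0).max(),b))
print(o); place(xy,min(o)[1],.003+.0075,.028)
robot.move_gripper(1.0)
# look again at stack, from where the can will be picked
b=go([.4514,.1245,.15],83.6+90)
p,d,c=grab("wrist");cv2.imwrite("pics/w2.png",p[:,:,::-1]);P=cloud(d,c)
slices(P,(.38,.52,.04,.22),((.016,.032),(.042,.057),(.068,.09)))
slices(P,(.42,.56,.35,.5),((.023,.04),))
print(b,robot.read_qpos()[5])
```

```text
[(np.float64(19.591307628684422), 14), (np.float64(253.48309239402806), 104), (np.float64(163.4830923940281), 194), (np.float64(73.4830923940281), 284)]
set at -0.0005 dF [-1.  -1.   2.7]
t 12.9417
0.016 [ 299  143   59   83 1168] z 0.0245 [0.4627 0.1248] [39.3 78.3] -84.7
0.016 [ 276  152   23   82 1052] z 0.0245 [0.4232 0.122 ] [19.3 77.6] 83.3
0.042 [ 297  153   42   83 3318] z 0.0495 [0.4518 0.1245] [34.1 72.5] 83.5
353.6 134.0031507916342
```

View pics/w2.png

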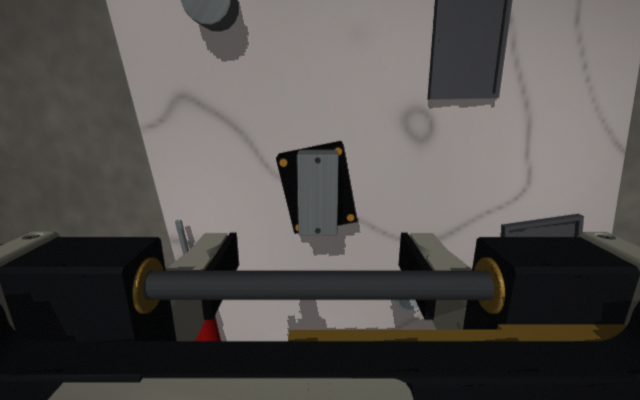

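Run:
```python
from h import *
b=pick((.4518,.1245),353.5,.0245+.0075,.034,up=.12); print(b)
place((.5958,.2386),b+1.2,.0105,.034)
p,d,c=grab("wrist");P=cloud(d,c);cv2.imwrite("pics/w3.png",p[:,:,::-1])
slices(P,(.38,.52,.04,.22),((.016,.032),(.042,.057)))
slices(P,(.42,.7,.15,.5),((.02,.04),)); tray(P,(.5958,.2386),.075)
robot.move_gripper(1.0)
b=go([.453,.1235,.15],5); p,d,c=grab("wrist");P=cloud(d,c); print(b)
slices(P,(.38,.52,.04,.22),((.016,.032),))
```

```text
width 0.0336700786426815 exp 0.034 ff 29.999893605709076
up 0.034408836880354426 18.3833 [-0.4579209   0.06340247 -1.98276524]
353.5
set at -0.001 dF [-1.8 -1.3  6.1]
t 23.9917
0.02 [ 298  152   42   82 3256] z 0.0275 [0.5962 0.2387] [34.1 72. ] 84.8
tray [0.5963 0.2383] [ 62.1 100.6] 84.7 rim 0.0075 floor 0.0274
5
0.016 [ 281  146   70   81 5414] z 0.0244 [0.4515 0.1227] [62.1 75.9] -84.8
```

View pics/w3.png

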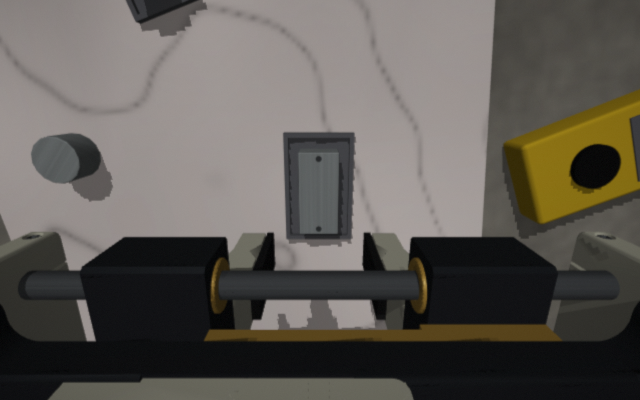

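Run:
```python
from h import *
b=pick((.4515,.1227),5.2,.0075,.062,up=.16); print(b)
robot.goto([.597,-.28,.18],R(0)); p,d,c=grab("wrist");P=cloud(d,c);cv2.imwrite("pics/w4.png",p[:,:,::-1])
tray(P,(.597,-.2285),.085); tray(P,(.4978,-.42),.06); tray(P,(.675,-.015),.1)
slices(P,(.35,.55,-.23,-.05),((.016,.032),(.042,.06)))
```

```text
width 0.06198703602651842 exp 0.062 ff 29.9995619058609
up 0.06185462853427661 29.325 [-0.68429013 -0.37230693 -3.79016363]
5.2
tray [ 0.5998 -0.2265] [ 90.1 104.4] -88.7 rim 0.0075 floor 0.1754
tray [ 0.5181 -0.4479] [ 5.3 22.6] 41.6 rim 0.0072 floor nan
0.016 [ 111    0   66  113 3859] z 0.0232 [ 0.4363 -0.1616] [51.6 98.7] 78.3
0.042 [  93    0   62   56 2807] z 0.0527 [ 0.4382 -0.1468] [40.  44.9] 1.6
  return np.nanmean(a, axis, out=out, keepdims=keepdims)
```

View pics/w4.png

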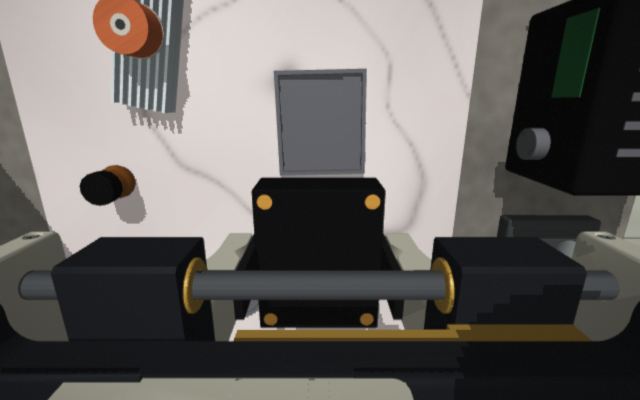

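Run:
```python
from h import *
place((.5998,-.2265),1.3,.0105,.062)
p,d,c=grab("wrist");P=cloud(d,c)
slices(P,(.5,.7,-.32,-.13),((.02,.04),))
robot.move_gripper(1.0)
b=go([.4385,-.1425,.16],-11); p,d,c=grab("wrist");cv2.imwrite("pics/w5.png",p[:,:,::-1]);P=cloud(d,c); print(b,robot.read_t())
slices(P,(.35,.53,-.23,-.05),((.016,.032),(.045,.06)),30)
# coil top disc: circle from upper slice
m=(P[...,2]>.049)&(P[...,2]<.06)&(abs(P[...,0]-.4385)<.05)&(abs(P[...,1]+.1425)<.05); print(cv2.minEnclosingCircle((P[m][:,:2]*1000).astype(np.float32)))
```

```text
Traceback (most recent call last):
  File "h.py", line 56, in place
    robot.goto([*xy,up],R(b)); robot.servo_line([*xy,tip+.02],speed=.2); robot.servo_line([*xy,tip+.003],speed=.05)
    ~~~~~~~~~~^^^^^^^^^^^^^^^
rig.Unreachable: the arm cannot take that pose within its joint ranges
```

Run:
```python
from h import *
print(np.round(robot.read_qpos(),1))
for b in(0,1.3,-3,181.3):
  for z in(.13,.16,.0105):
    q=robot.ik([.5998,-.2265,z],R(b)); print(b,z,None if q is None else np.round(q,1))
```

```text
[  -8.2   20.8   -5.1   -0.   -64.  -171.8]
0 0.13 None
0 0.16 None
0 0.0105 None
1.3 0.13 None
1.3 0.16 None
1.3 0.0105 None
-3 0.13 None
-3 0.16 None
-3 0.0105 None
181.3 0.13 [ -3.3  21.6 -11.1   0.  -57.3   4.6]
181.3 0.16 [ -3.3  20.1  -9.    0.  -60.9   4.6]
181.3 0.0105 [ -3.3  29.1 -17.4   0.  -43.5   4.6]
```

```bash
sed -i 's/^    robot.goto(\[\*xy,up\],R(b)); robot.servo/    b=best([*xy,up],b); robot.goto([*xy,up],R(b)); robot.servo/' h.py
python3 - <<'E'
from h import *
place((.5998,-.2265),1.3,.0105,.062)
p,d,c=grab("wrist");P=cloud(d,c)
slices(P,(.5,.7,-.32,-.13),((.02,.04),))
robot.move_gripper(1.0)
b=go([.4385,-.1425,.16],-11); p,d,c=grab("wrist");cv2.imwrite("pics/w5.png",p[:,:,::-1]);P=cloud(d,c); print(b,robot.read_t())
slices(P,(.35,.53,-.23,-.05),((.016,.032),(.045,.06)),30)
m=(P[...,2]>.049)&(P[...,2]<.06)&(abs(P[...,0]-.4385)<.05)&(abs(P[...,1]+.1425)<.05); print(cv2.minEnclosingCircle((P[m][:,:2]*1000).astype(np.float32)))
E
```

```text
set at -0.0 dF [-1.2  1.2  2.7]
t 40.8583
0.02 [ 281  149   76   87 6298] z 0.0277 [ 0.5999 -0.2271] [62.1 76.1] -88.5
169 42.2167
0.016 [291 111   6 128 423] z 0.0245 [ 0.4609 -0.1532] [  4.2 123.1] 78.6
0.016 [ 298  111   49   73 1155] z 0.0246 [ 0.4288 -0.1769] [43.7 65.9] 76.5
0.016 [340 201   4  39 121] z 0.0246 [ 0.4237 -0.1026] [ 2.6 40.4] 78.5
0.016 [301 208   3  31  90] z 0.0246 [ 0.4627 -0.1073] [ 2.1 32.2] 78.3
0.016 [332 210   4  30  88] z 0.0246 [ 0.4322 -0.0998] [ 2.6 30.9] 77.6
0.016 [309 213   3  26  76] z 0.0249 [ 0.4554 -0.1032] [ 2.1 26.6] 78.5
0.016 [317 215   3  25  66] z 0.0248 [ 0.448  -0.1001] [ 2.  26.1] 79.0
0.016 [325 214   3  26  65] z 0.0248 [ 0.4402 -0.0989] [ 2.  26.8] 79.4
0.045 [ 295  165   51   50 2014] z 0.0527 [ 0.4375 -0.1444] [43.4 43.7] 78.1
((437.9306945800781, -144.2490234375), 22.13156509399414)
```

View pics/w5.png

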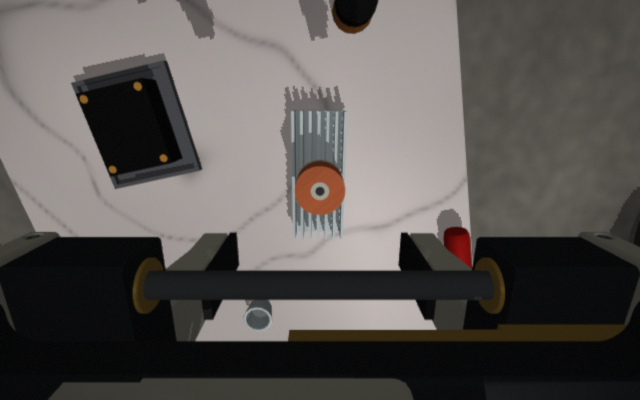

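Run:
```python
from h import *
b=pick((.4379,-.1443),169,.0247+.0075,.044,up=.16)
b=go([.4976,-.36,.18],150); p,d,c=grab("wrist");cv2.imwrite("pics/w6.png",p[:,:,::-1]);P=cloud(d,c)
print(b,robot.read_qpos()[5]); r=tray(P,(.4976,-.42),.055)
if r is not None and np.hypot(*(r[0]-[.4976,-.42]))<.006: place(r[0],b,.0105,.044)
p,d,c=grab("wrist");P=cloud(d,c); slices(P,(.4,.6,-.5,-.32),((.022,.04),))
robot.move_gripper(1.0)
b=go([.442,-.142,.17],-11.5); p,d,c=grab("wrist");P=cloud(d,c); print(b,robot.read_t())
m=(P[...,2]>.018)&(P[...,2]<.032)&(abs(P[...,0]-.4385)<.07)&(abs(P[...,1]+.1425)<.09); print(rect(P[m]),np.median(P[m][:,2]))
```

```text
width 0.04399561704212404 exp 0.044 ff 30.000160932540894
up 0.04327811788245485 45.8167 [-0.10274709 -0.51734737 -1.36062724]
150 -12.31696192579251
tray [ 0.4971 -0.4203] [71.3 72.8] -30.0 rim 0.0074 floor 0.2605
set at -0.0005 dF [-1.   0.2  4.6]
t 51.7667
0.022 [ 293  169   52   52 2125] z 0.0307 [ 0.4973 -0.4204] [43.3 43.9] 55.0
168.5 53.7
(array([ 0.43837863, -0.14849982]), (50.09446716308594, 123.88758850097656), 78.47139739990234) 0.024557726014968445
```

View pics/w6.png

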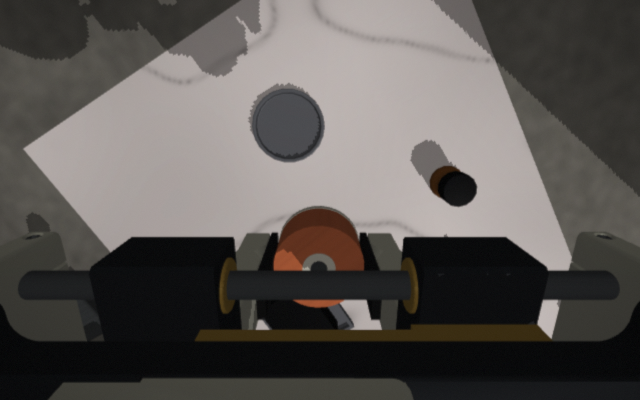

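Run:
```python
from h import *
go([.676,-.017,.2],2); p,d,c=grab("wrist");P=cloud(d,c); r,y=tray(P,(.676,-.017),.1)
b=pick((.4384,-.1485),168.5,.0075,.05,up=.15)
assert np.hypot(*(r-[.676,-.017]))<.008
place(r,y+90,.0105,.05)
p,d,c=grab("wrist");cv2.imwrite("pics/w7.png",p[:,:,::-1]);P=cloud(d,c)
m=(P[...,2]>.02)&(P[...,2]<.04)&(abs(P[...,0]-.676)<.06)&(abs(P[...,1]+.017)<.085); print(rect(P[m]),np.median(P[m][:,2]))
robot.goto([.45,.12,.25],R(180)); p,d=robot.grab_frame("top"); cv2.imwrite("pics/top1.png",cv2.resize(p[110:310,110:530],None,fx=1.9,fy=1.9)[:,:,::-1])
P=cloud(d,cam("top"));slices(P,(.42,.56,.35,.5),((.024,.04),),15); print(robot.read_t())
```

```text
tray [ 0.6768 -0.0144] [ 78.3 152.3] -87.5 rim 0.0076 floor 0.0027
width 0.049960811889713484 exp 0.05 ff 30.000216364860535
up 0.049738040556901876 59.275 [-0.12505632 -0.07947692 -3.7842931 ]
set at -0.0005 dF [-2.2 -0.1  8.4]
t 64.925
(array([ 0.67685962, -0.01438959]), (50.1856689453125, 124.38053894042969), -87.4981141090393) 0.027571717248597416
0.024 [154 221  11   9  55] z 0.0305 [0.4935 0.4252] [15.4 29.1] -58.9
66.1417
```

View pics/w7.png

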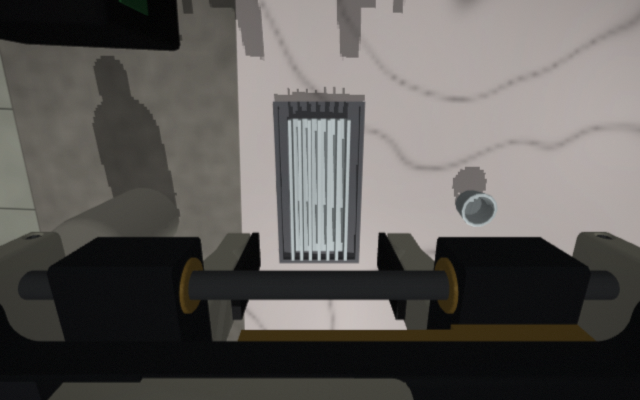

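View pics/top1.png

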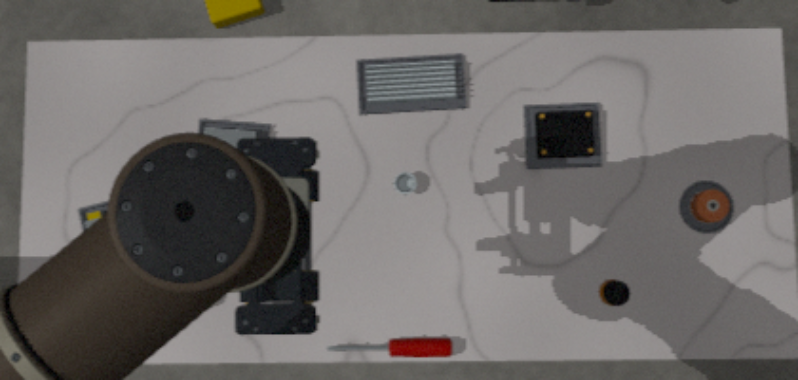

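The heat sink, converter and coil sit inside their trays. The arm hides the transformer, so I'll look at it with the wrist camera before handing in.

Run:
```python
from h import *
go([.485,.4215,.2],14); p,d,c=grab("wrist");cv2.imwrite("pics/w8.png",p[:,:,::-1]);P=cloud(d,c)
slices(P,(.42,.56,.35,.5),((.02,.04),)); tray(P,(.4849,.4215),.055)
```

```text
0.02 [306 163  27  29 754] z 0.0308 [0.4846 0.4216] [27.8 28.8] -75.3
tray [0.4851 0.4222] [55.9 55.9] -75.9 rim 0.0076 floor 0.0304
```

View pics/w8.png

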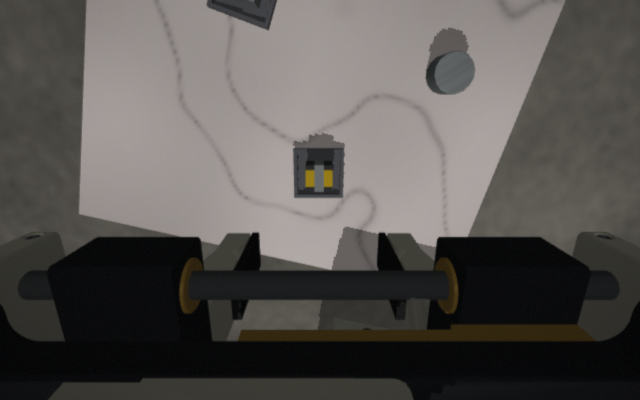

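The transformer sits flat and centred in its tray at pixel (319,178). All five parts are placed, so I'm handing in.

```bash
python3 -c "
from rig import robot
print(robot.job_done(),robot.read_t())"
```

```text
the job is handed in; nothing more can be done
the job is handed in; nothing more can be done
```

All five parts are in their matching trays, each set down and then measured flat and inside the rim, and I handed the job in about 67 s into the 128 s limit; no verdict came back.

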